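# Press a machined cover plate flush into the inspection nest

### The job

Lay the aluminium cover plate, rib upward, in the recess of the dark inspection nest, where it rests on the two orange lifters, and press it down until it sits fully home and level all over, then let go. Do not drop the plate in, do not push the lifters down beforehand, and leave the mouse, the blue case and the steel flange where they are.

Things in the scene. Friction and masses are not known exactly. Their poses are not given: they have to be found in the camera images.
- plate: Loose machined aluminium cover plate, 150 (its x) x 90 (its y) x 14 mm, about 0.5 kg, with a rib in the middle of its top to grip it by: the rib is 60 mm long along x, 24 mm wide along y and stands from 14 to 46 mm above the underside. Four black spots on its top corners. Origin: centre of the underside, z up. It lies flat on the desk at the start. Either end may go either way in the nest.
- plate_end_a (a point): Point on the plate's underside, mid width, 70 mm from its centre towards its +x end.
- plate_end_b (a point): Point on the plate's underside, mid width, 70 mm from its centre towards its -x end.
- nest: Dark steel inspection nest fixed to the desk, 206 (its x) x 146 (its y) x 40 mm high. Origin: centre of its underside, z up. In its top is a recess 156 x 96 mm and 14 mm deep (floor 26 mm above the desk), 3 mm wider than the plate on every side, whose upper 5 mm flares outward at 45 degrees as a bright lead-in. The plate's top is flush with the nest's top when it is home.
- nest_seat (a point): Centre of the recess floor, 26 mm above the desk, axes as the nest's: here the plate's origin must come to lie.
- lift_a (a joint): Orange bar (18 mm along the nest's x, 70 mm along its y) standing up from the recess floor 50 mm from its centre on the nest's +x side. Value in m: 0 = top 9 mm above the floor; grows as it is pushed down, 0.009 = level with the floor (stop 0.0095). Friction holds it where it is left: about 7 N moves it, the plate's weight alone does not. Starts 4 to 9 mm above the floor.
- lift_b (a joint): The same kind of lifter bar, 50 mm from the recess centre on the nest's -x side. The two move independently and start at different heights, so the plate first lies a little askew.
- mouse: Black computer mouse, 105 x 58 x 32 mm, loose; a bystander. Origin: centre of the underside.
- case: Blue hard case, 70 (its x) x 160 (its y) x 28 mm, loose; a bystander. Origin: centre of the underside.
- flange: Turned steel flange, 72 mm across and 40 mm high, loose; a bystander. Origin: centre of the underside.
Things that resemble listed ones, but are neither listed nor needed, are in the scene too. Of the things that look like the plate, take the one that is farthest to the robot's left at the start.

How it is judged (in metres and radians):
At the end, for the whole second after the job is handed in: The plate lies at rest in the recess, rib up, within 6 mm of the recess centre, both its ends within 2 mm of the recess floor and its tilt under 0.03 rad (horizontal distance between plate and nest_seat below 0.006 m and z of each of plate_end_a, plate_end_b in the frame of nest_seat below 0.002 m and angle between plate's own z axis and vertical below 0.03 rad and linear speed of plate below 0.02 m/s); the robot touches nothing.
It fails at once if the plate is dropped (falls free of the fingers faster than 0.7 m/s, a fall of about 25 mm) (linear speed of plate above 0.7 m/s and contact force between the fingers and plate below 0.1 N).
It fails at once if a lifter is pushed more than 6.5 mm down while the plate is not over the recess (its centre over 30 mm away) (horizontal distance between plate and nest_seat above 0.03 m and value of joint any of lift_a, lift_b above 0.0065 m).
It fails at once if a bystander is moved by more than 30 mm (distance of any of mouse, case, flange from where it was at the start of the episode above 0.03 m).
It also fails if it takes over 48 s, if anything falls off the work surface, if the arm or the gripper's body presses on something with over 40 N, if the wrist force passes 120 N, or if a joint passes its speed limit or range.

### The arm

A 6-joint arm with a two-finger parallel gripper is mounted at the origin on the work surface. World frame = base frame: x ahead of the robot, y to its left, z up, the work surface at z = 0. Lengths are in mm, angles in rad, forces in N, time in s.
With the tool pointing down it reaches from about 250 to 800 mm from the base axis. Payload 3.9 kg.
Tool frame: the origin (TCP) lies midway between the tips of the shut fingers; the grasp point (between the pads) lies 19 mm behind it (grip_point_offset is the distance from the TCP to the grasp point, in mm); z points along the fingers, y is the direction in which the jaws open and shut (so a half turn about z gives the same grasp; the last joint's range is limited). The gripper opens to 85 mm and grips with 20 to 120 N. Pads are 22 mm wide; open, the fingers measure 114 mm over their backs; the gripper's body (76 mm by 85 mm) begins 54 mm behind the grasp point. The pads swing forward as they close: fully open they stand 13 mm farther back than shut.
Start: joints at [-1.27, 0.26, -0.138, 1.173, 0, 1.571], TCP at [155.545, -501.419, 193.804] pointing down, gripper open.
Joint ranges: [-2.78, 2.78], [-0.83, 1.72], [-1.28, 1.37], [-1.9, 2.12], [-1.57, 1.48], [-3.14, 3.14]. Speed limits (rad/s): [2.57, 2.57, 3.14, 3.14, 3.14, 3.14].

### API

Orientations are given as a unit quaternion [x, y, z, w].
In Python, from bench import * gives the robot as it stands.
- The arm moves only by the tool carry_out, never from a script. Its argument "steps" is text: rows parted by semicolons, each of 7 numbers parted by spaces: the shift along the tool's x, y, z in mm, then the turn, a rotation vector about the tool's x, y, z in rad, then the opening, from 0 (shut) to 1 (fully open). In form: tx ty tz rx ry rz claw; .... A call has 1 to 5 rows; each row shifts and turns the commanded pose from where the row before left it, along the tool's axes as they then stand; what a row does not reach is not made up. A row lasts 1/8 s, in which the tool goes at most 62.5 mm and 10.7 degrees, less where a joint would pass 70% of its speed; a pose out of reach is approached as far as the arm can. A call is refused whole if a number of a shift passes 62.5 or a number of a turn 0.188, either way. A call with a gripper value outside its range is refused whole. The fingers move at their own pace and stop on an object; "force" is the grip in N (left out, the last holds). Time passes only in rows, so rows that do not move let the fingers close. It gives the time, the measured TCP pose, the force and the opening at its end, in the units of the state.
- observe(): the state, without advancing time (a new reading comes with each control period).
- grab_frame(name): name is "scene" or "top" or "wrist"; returns a dict with "image" (420x560x3 uint8, blue, green, red), "mtx" (3x3 intrinsics, pixels), "extrinsics" (4x4, takes a point from world to camera coordinates). Camera axes: x right, y down, z forward; pixel columns grow to the right and rows downward; lengths in mm; the calibration is good to about 2 mm. A picture is of the moment at which its call begins. There is no depth.
- sign_off(): hands the job in, once; it reports no verdict.
The state is a dict: "time_s": time; "joint_positions": joint angles; "qd": joint speeds; "effort": joint torques, N m; "tool_pos": TCP position; "eef_rot": TCP orientation; "wrist_force": force on the tool from outside, world axes, zero at the start; "wrist_torque": the same for the moment, N m; "width": opening from 0.0 (shut) to 1.0 (fully open).
Only numpy, scipy, OpenCV 4.12 (cv2) and the standard library are available. Lean on these libraries where they do the work, as an engineer would, in place of code of your own. Each camera call takes 0.05 s, during which the arm holds its last target.

## Working session

There is one attempt and no reset: what is moved stays moved. The work goes in short steps, Python scripts to look and compute and a tool call to move; the robot and the scene stay as the last step left them, time stands still between calls to the robot, and variables do not carry over. Pictures are saved under pics/ and viewed, and the job is handed in when it is done.

Besides the shell and the picture viewer there is one more tool, called after "Call:" by a JSON object that holds its "api" and its "payload". carry_out: Moves the arm, as the interface text tells. Its arguments: {"type":"object","properties":{"steps":{"type":"string"},"force":{"type":"number"}},"required":["steps"]}

```bash
mkdir -p pics
cat > h.py <<'E'
from bench import *
import numpy as np, cv2
from scipy.spatial.transform import Rotation as R
def px(f,p):
    K=np.array(f["mtx"]);T=np.array(f["extrinsics"]);c=T[:3,:3]@np.array(p,float)+T[:3,3];u=K@c;return u[:2]/u[2]
def ray(f,uv,z):
    K=np.array(f["mtx"]);T=np.array(f["extrinsics"]);d=T[:3,:3].T@np.linalg.solve(K,[uv[0],uv[1],1.]);o=-T[:3,:3].T@T[:3,3]
    return o+d*(z-o[2])/d[2]
E
python3 - <<'E'
from h import *
import pickle
fs={}
for n in ["scene","top"]:
    f=grab_frame(n);fs[n]=f;cv2.imwrite(f"pics/{n}0.png",f["image"])
pickle.dump(fs,open("f0.pkl","wb"))
print(observe())
E
```

```text
{'time_s': 0.1, 'joint_positions': array([-1.26999326e+00,  2.60611911e-01, -1.39226605e-01,  1.17270991e+00,
       -1.17313050e-05,  1.57081030e+00]), 'qd': array([-2.52360392e-03, -1.41285560e-03,  3.68969033e-03,  1.26311304e-05,
       -6.34014603e-04, -1.26841817e-03]), 'effort': array([-1.95873481e-04, -4.06507766e+01,  2.54527545e+01,  1.01091655e-02,
       -1.59625024e-04,  7.60039626e-06]), 'tool_pos': array([ 155.34685473, -500.78352855,  193.0566565 ]), 'eef_rot': array([ 9.88711661e-01,  1.49828182e-01, -1.37068534e-04, -8.65280285e-04]), 'wrist_force': array([-0.4365289 , -0.31113355,  0.48279591]), 'wrist_torque': array([ 0.02516985, -0.03811069,  0.02243244]), 'width': 1.001145997603482}
```

View pics/top0.png

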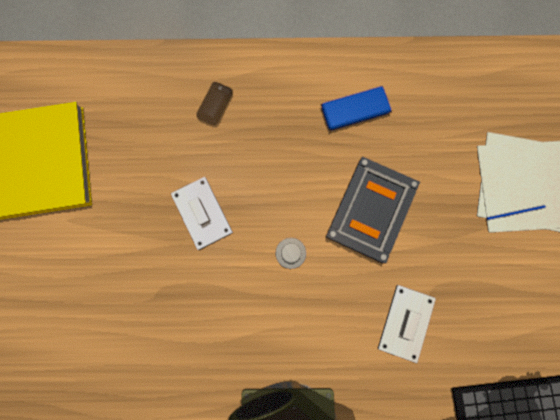

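View pics/scene0.png

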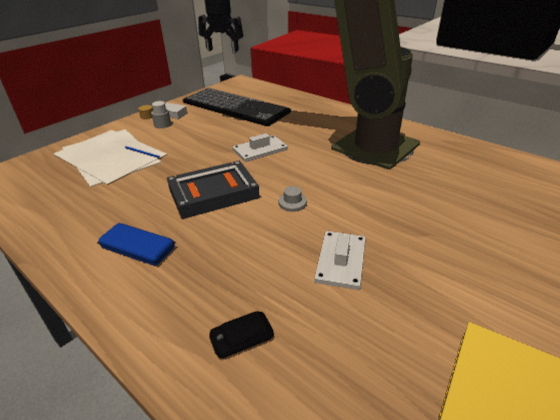

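The top view shows the left plate at about (201,213), the nest at (373,210), the flange at (291,253) and a look-alike plate at (407,323). I'll enlarge it to measure.

Run:
```python
from h import *
import pickle
fs=pickle.load(open("f0.pkl","rb"));f=fs["top"];im=f["image"]
for n,(x,y,w,h) in dict(pl=(160,170,80,85),ne=(320,150,105,120)).items():
    s=600//h; cv2.imwrite(f"pics/c_{n}.png",cv2.resize(im[y:y+h,x:x+w],None,fx=s,fy=s,interpolation=cv2.INTER_CUBIC));print(n,s)
for uv in [(201,213),(407,323),(373,210),(291,253)]: print(ray(f,uv,14))
```

```text
pl 7
ne 5
[497.67224977 198.15214784  14.        ]
[ 243.60617117 -271.99587323   14.        ]
[ 501.14586703 -206.36219141   14.        ]
[402.45393205 -12.46653365  14.        ]
```

View pics/c_pl.png

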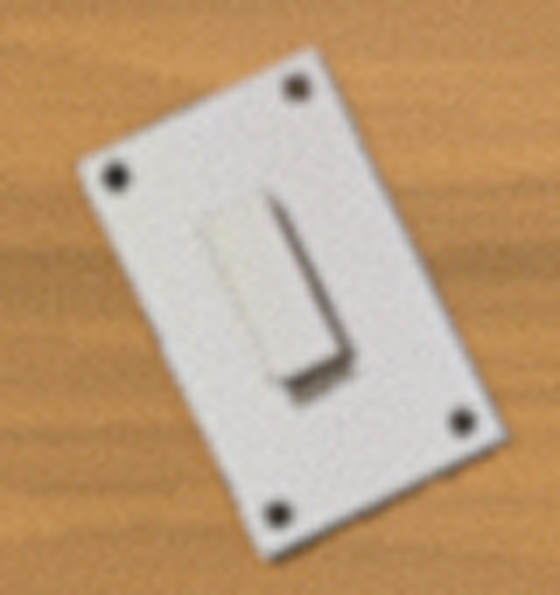

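View pics/c_ne.png

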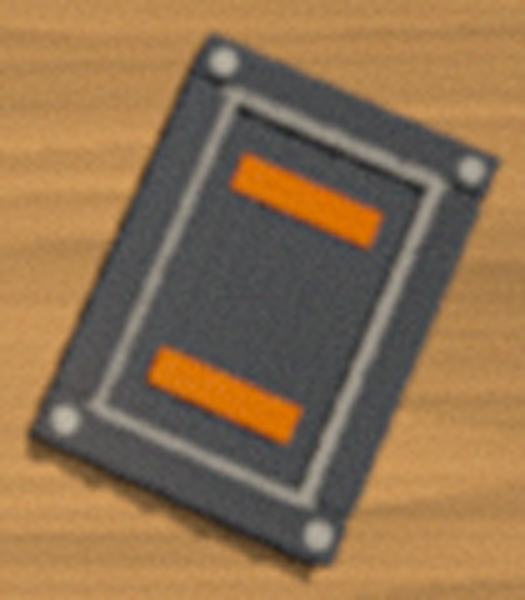

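Run:
```python
from h import *
import pickle
f=pickle.load(open("f0.pkl","rb"))["top"]
def full(pts,s,o): return (np.array(pts)+.5)/s-.5+o
P=full([(116,177),(297,88),(462,422),(278,514)],7,(160,170))
N=full([(223,62),(471,170),(318,535),(64,419)],5,(320,150))
O=full([(233,92),(445,184),(308,503),(95,405)],5,(320,150))
for nm,Q,z in(("plate",P,14),("nest screws",N,40),("leadin",O,40)):
    W=np.array([ray(f,q,z) for q in Q]); a=((W[1]-W[2])+(W[0]-W[3]))[:2]
    print(nm,W.mean(0),"yaw",np.arctan2(a[1],a[0]),"sides",[np.linalg.norm(W[i]-W[(i+1)%4]).round(1) for i in range(4)]);print(W.round(1).tolist())
c=np.array(f["extrinsics"]);print("cam",-c[:3,:3].T@c[:3,3])
```

```text
plate [499.49562753 198.96006673  14.        ] yaw 0.4655780483605075 sides [np.float64(67.8), np.float64(127.9), np.float64(67.9), np.float64(127.8)]
[[541.5, 258.0, 14.0], [571.7, 197.3, 14.0], [457.4, 139.8, 14.0], [427.3, 200.7, 14.0]]
nest screws [ 501.50646255 -201.75966975   40.        ] yaw -0.4412852985510108 sides [np.float64(123.8), np.float64(183.7), np.float64(124.5), np.float64(183.1)]
[[610.6, -184.8, 40.0], [558.3, -297.0, 40.0], [392.0, -218.9, 40.0], [445.1, -106.3, 40.0]]
leadin [ 501.44610081 -202.29544903   40.        ] yaw -0.44374798950249766 sides [np.float64(105.6), np.float64(161.3), np.float64(104.7), np.float64(160.2)]
[[596.2, -188.9, 40.0], [551.9, -284.7, 40.0], [406.3, -215.0, 40.0], [451.3, -120.5, 40.0]]
cam [377.51182008   9.60530445 969.22003429]
```

Call:
{"api": "carry_out", "payload": {"steps": "20 -22 0 0 0 -0.08 1; 40 -42 0 0 0 -0.08 1; 40 -42 0 0 0 0 1; 40 -42 0 0 0 0 1; 40 -42 0 0 0 0 1", "force": 80}}

```text
time_s: 0.72
tool_pos: [241.1, -252.5, 193.5]
eef_rot: [0.974, 0.228, 0.0, -0.0]
wrist_force: [1.0, 0.6, 0.1]
width: 1.0
```

```bash
cat > st.py <<'E'
from h import *
import sys
# goal x y z yaw -> tool shift
s=observe();p=s["tool_pos"];r=R.from_quat(s["eef_rot"]);M=r.as_matrix()
print("t",round(s["time_s"],2),"p",p.round(1),"yaw",np.arctan2(M[1,0],M[0,0]).round(4),"zt",M[:,2].round(3),"q",s["joint_positions"].round(3),"F",s["wrist_force"].round(1),"T",s["wrist_torque"].round(2),"w",round(s["width"],3))
if len(sys.argv)>1:
    g=np.array(list(map(float,sys.argv[1:4])));y=float(sys.argv[4])
    G=R.from_euler("z",y)*R.from_quat([1,0,0,0])
    print("shift",(M.T@(g-p)).round(1),"rot",(r.inv()*G).as_rotvec().round(3))
E
python3 st.py 499.5 199 120 0.4656; python3 st.py 499.5 199 120 -2.676
```

```text
t 0.72 p [ 241.1 -252.5  193.5] yaw 0.4599 zt [ 0.  0. -1.] q [-0.809 -0.044 -0.492  1.123  0.     1.873] F [1.  0.6 0.1] T [-0.   -0.11  0.04] w 1.0
shift [ 431.9 -289.9   73.8] rot [-0.    -0.    -0.006]
t 0.72 p [ 241.1 -252.5  193.5] yaw 0.4599 zt [ 0.  0. -1.] q [-0.809 -0.044 -0.492  1.123  0.     1.873] F [1.  0.6 0.1] T [-0.   -0.11  0.04] w 1.0
shift [ 431.9 -289.9   73.8] rot [-1.000e-03  1.000e-03  3.136e+00]
```

Call:
{"api": "carry_out", "payload": {"steps": "0 0 0 0 0 -0.185 1;0 0 0 0 0 -0.185 1;0 0 0 0 0 -0.185 1;0 0 0 0 0 -0.185 1;0 0 0 0 0 -0.185 1"}}

```text
time_s: 1.35
tool_pos: [240.8, -254.0, 193.5]
eef_rot: [0.767, 0.641, -0.0, -0.0]
wrist_force: [0.2, 0.2, 0.1]
width: 0.997
```

Call:
{"api": "carry_out", "payload": {"steps": "0 0 0 0 0 -0.185 1;0 0 0 0 0 -0.185 1;0 0 0 0 0 -0.185 1;0 0 0 0 0 -0.185 1;0 0 0 0 0 -0.185 1"}}

```text
time_s: 1.98
tool_pos: [240.8, -254.1, 193.5]
eef_rot: [0.401, 0.916, 0.0, -0.0]
wrist_force: [-0.3, -1.0, 0.1]
width: 1.0
```

Call:
{"api": "carry_out", "payload": {"steps": "0 0 0 0 0 -0.185 1;0 0 0 0 0 -0.185 1;0 0 0 0 0 -0.185 1;0 0 0 0 0 -0.185 1;0 0 0 0 0 -0.185 1"}}

```text
time_s: 2.6
tool_pos: [240.8, -254.1, 193.5]
eef_rot: [-0.05, 0.999, 0.0, -0.0]
wrist_force: [0.8, 0.7, 0.4]
width: 1.002
```

Call:
{"api": "carry_out", "payload": {"steps": "0 0 0 0 0 -0.185 1;0 0 0 0 0 -0.185 1;0 0 0 0 0 0 1;0 0 0 0 0 0 1"}}

```text
time_s: 3.1
tool_pos: [241.0, -254.3, 193.6]
eef_rot: [-0.229, 0.973, 0.0, -0.0]
wrist_force: [0.0, -0.3, -0.1]
width: 0.999
```

```bash
python3 st.py 499.5 199 140 -2.676
```

```text
t 3.1 p [ 241.  -254.3  193.6] yaw -2.68 zt [-0.  0. -1.] q [-0.812 -0.042 -0.489  1.123  0.    -1.274] F [ 0.  -0.3 -0.1] T [-0.05  0.02 -0.  ] w 0.999
shift [-433.4  290.7   53.7] rot [ 0.    -0.    -0.004]
```

Call:
{"api": "carry_out", "payload": {"steps": "-43 29 0 0 0 -0.004 1;-43 29 0 0 0 0 1;-43 29 0 0 0 0 1;-43 29 0 0 0 0 1;-43 29 0 0 0 0 1"}}

```text
time_s: 3.72
tool_pos: [368.4, -26.5, 193.9]
eef_rot: [-0.231, 0.973, -0.0, 0.0]
wrist_force: [-0.3, -1.4, -0.4]
width: 1.001
```

Call:
{"api": "carry_out", "payload": {"steps": "-43 29 0 0 0 0 1;-43 29 0 0 0 0 1;-43 29 14 0 0 0 1;-43 29 20 0 0 0 1;-46 30 20 0 0 0 1"}}

```text
time_s: 4.35
tool_pos: [497.1, 202.2, 139.2]
eef_rot: [-0.231, 0.973, -0.0, 0.0]
wrist_force: [0.4, -1.0, 1.0]
width: 1.0
```

Call:
{"api": "carry_out", "payload": {"steps": "0 0 0 0 0 0 1;0 0 0 0 0 0 1"}}

```text
time_s: 4.6
tool_pos: [495.6, 200.2, 139.4]
eef_rot: [-0.232, 0.973, -0.0, -0.001]
wrist_force: [-0.6, 0.4, -0.3]
width: 1.0
```

```bash
python3 st.py 499.5 199 16 -2.676
python3 - <<'E'
from h import *
f=grab_frame("wrist");cv2.imwrite("pics/w1.png",f["image"])
c,s=np.cos(.4656),np.sin(.4656)
for a,b in[(64,34),(64,-34),(-64,-34),(-64,34)]: print(px(f,[499.5+c*a-s*b,199+s*a+c*b,14]).round(1))
E
```

```text
t 4.6 p [495.6 200.2 139.4] yaw -2.674 zt [-0.002 -0.001 -1.   ] q [ 0.384  0.307 -0.218  1.048 -0.    -0.083] F [-0.6  0.4 -0.3] T [-0.03  0.04  0.01] w 1.0
shift [ -3.2  -2.8 123.4] rot [-0.    -0.002  0.002]
[308.9 250. ]
[242.4 249.8]
[238.2 120.6]
[312.9 120.8]
```

View pics/w1.png

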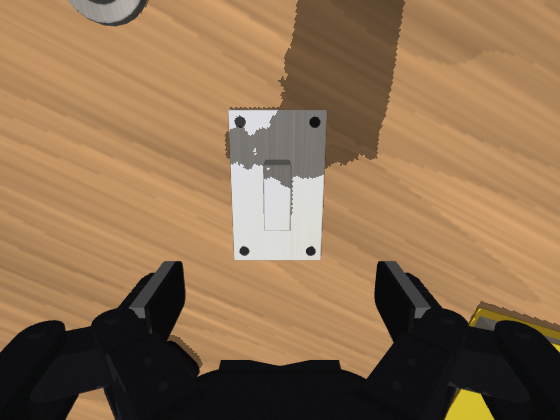

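Wrist view: the plate spots at (240,122), (315,122), (244,251) and (310,251) match the prediction within 2 px. The yaw is aligned, so I'm descending.

Call:
{"api": "carry_out", "payload": {"steps": "-3 -3 30 0 0 0 1;0 0 45 0 0 0 1;0 0 30 0 0 0 1;0 0 14 0 0 0 1;0 0 4 0 0 0 1"}}

```text
time_s: 5.28
tool_pos: [500.3, 198.5, 17.1]
eef_rot: [-0.231, 0.973, -0.0, 0.0]
wrist_force: [0.4, 0.5, 1.0]
width: 0.999
```

Call:
{"api": "carry_out", "payload": {"steps": "0 0 0 0 0 0 1;0 0 0 0 0 0 1"}}

```text
time_s: 5.52
tool_pos: [501.5, 199.7, 18.1]
eef_rot: [-0.232, 0.973, 0.0, 0.001]
wrist_force: [-0.4, 0.1, -1.0]
width: 1.0
```

```bash
python3 st.py 499.5 199 16 -2.676
```

```text
t 5.53 p [501.5 199.7  18.1] yaw -2.6735 zt [ 0.002  0.001 -1.   ] q [ 0.379  0.418 -0.398  0.752 -0.    -0.089] F [-0.4  0.1 -1. ] T [ 0.01  0.01 -0.05] w 1.0
shift [2.1 0.3 2.1] rot [-0.     0.003  0.002]
```

Call:
{"api": "carry_out", "payload": {"steps": "2 0 0 0 0 0 0.6;0 0 0 0 0 0 0.3;0 0 0 0 0 0 0;0 0 0 0 0 0 0;0 0 0 0 0 0 0", "force": 80}}

```text
time_s: 6.15
tool_pos: [498.6, 198.4, 16.8]
eef_rot: [-0.232, 0.973, -0.0, -0.0]
wrist_force: [-0.9, -0.0, 0.7]
width: 0.0
```

Call:
{"api": "carry_out", "payload": {"steps": "0 0 0 0 0 0 0;0 0 0 0 0 0 0;0 0 -15 0 0 0 0;0 0 -15 0 0 0 0;0 0 0 0 0 0 0"}}

```text
time_s: 6.78
tool_pos: [500.5, 199.1, 49.0]
eef_rot: [-0.232, 0.973, 0.0, 0.002]
wrist_force: [0.5, 0.2, 0.1]
width: 0.002
```

```bash
python3 st.py 501.5 -202 130 2.6999;python3 - <<'E'
from h import *
f=grab_frame("wrist");cv2.imwrite("pics/w2.png",f["image"])
E
```

```text
t 6.78 p [500.5 199.1  49. ] yaw -2.6734 zt [ 0.004  0.002 -1.   ] q [ 0.379  0.382 -0.362  0.823  0.    -0.09 ] F [0.5 0.2 0.1] T [-0.04 -0.03 -0.03] w 0.002
shift [ 179.7 -358.4  -81.7] rot [0.002 0.004 0.91 ]
```

View pics/w2.png

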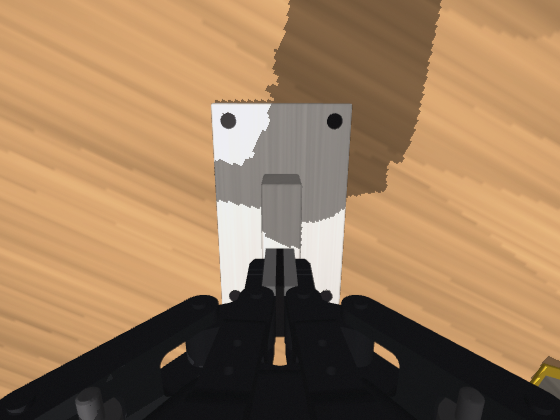

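Run:
```python
from h import *
f=grab_frame("wrist");s=observe()
print("tcp proj",px(f,s["tool_pos"]))
c,sn=np.cos(.4656),np.sin(.4656)
for a,b in[(64,34),(64,-34),(-64,-34),(-64,34)]: print(px(f,[499.5+c*a-sn*b,199+sn*a+c*b,14]).round(1))
for a,b in[(30,12),(30,-12),(-30,-12),(-30,12)]: print("rib",px(f,[499.5+c*a-sn*b,199+sn*a+c*b,46]).round(1))
g=grab_frame("top");print("tcp in top",px(g,s["tool_pos"]))
cv2.imwrite("pics/t2.png",cv2.resize(g["image"][130:300,130:330],None,fx=3.5,fy=3.5))
g=grab_frame("scene");print("tcp in scene",px(g,s["tool_pos"]));cv2.imwrite("pics/s2.png",cv2.resize(g["image"][150:320,250:450],None,fx=3.5,fy=3.5))
```

```text
tcp proj [277.95650692 232.81801552]
[323.5 296.6]
[233.1 296.3]
[225.5 120.5]
[332.1 120.8]
rib [297.4 277.5]
rib [259.1 277.4]
rib [257.6 184. ]
rib [299.4 184.2]
tcp in top [197.98584037 210.5779916 ]
tcp in scene [341.22459907 243.74000262]
```

View pics/t2.png

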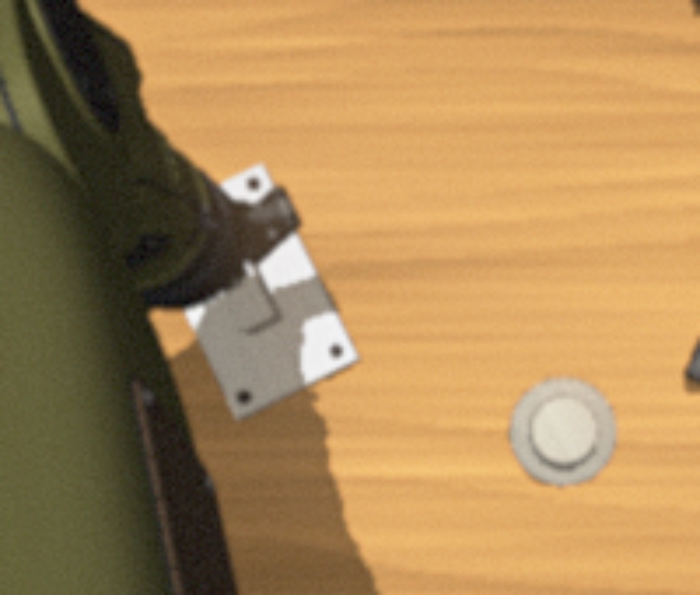

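View pics/s2.png

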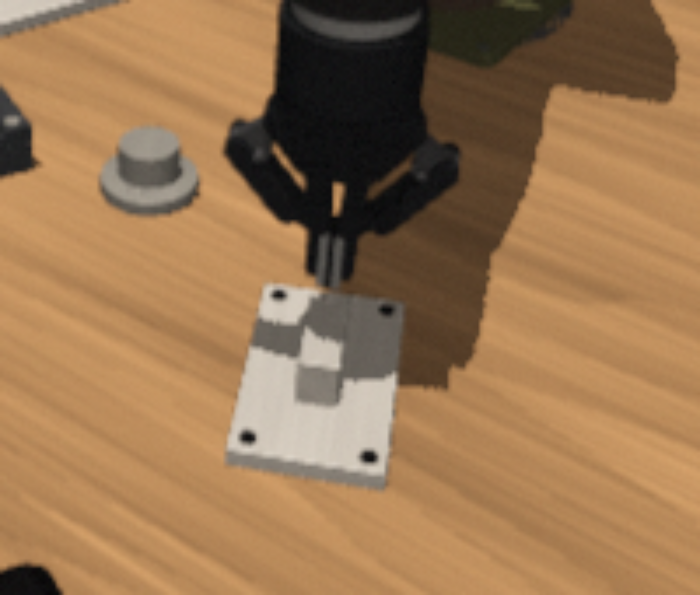

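Run:
```python
from h import *
s=observe();p=s["tool_pos"];print(p)
w=grab_frame("wrist");sc=grab_frame("scene");t=grab_frame("top")
for dz in range(0,50,8):
    q=p+[0,0,dz];print(dz,px(w,q).round(1),px(sc,q).round(1),px(t,q).round(1))
for f in(w,sc,t):
    c=np.array(f["extrinsics"]);print("cam",(-c[:3,:3].T@c[:3,3]).round(1))
for n,f,(x,y,ww,h) in(("wc",w,(200,160,160,140)),("sc",sc,(310,200,70,60)),("tc",t,(160,160,80,60))):
    cv2.imwrite(f"pics/{n}.png",cv2.resize(f["image"][y:y+h,x:x+ww],(ww*560//h,560),interpolation=cv2.INTER_CUBIC))
```

```text
[498.33103271 198.24452559  46.63067044]
0 [277.9 234.4] [341.3 243.8] [198.2 210.9]
8 [277.8 239.6] [341.6 240.9] [197.5 210.5]
16 [277.7 245.3] [341.9 237.9] [196.7 210. ]
24 [277.6 251.4] [342.2 234.9] [196.  209.6]
32 [277.6 258.2] [342.5 231.8] [195.2 209.1]
40 [277.5 265.6] [342.8 228.8] [194.5 208.6]
48 [277.3 273.8] [343.1 225.6] [193.7 208.1]
cam [433.8 166.6 226.6]
cam [1038.   504.3  591.8]
cam [377.5   9.6 969.2]
```

View pics/wc.png

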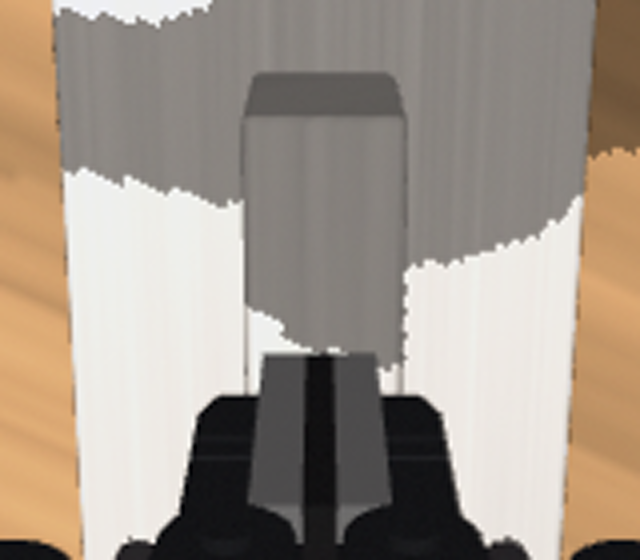

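View pics/sc.png

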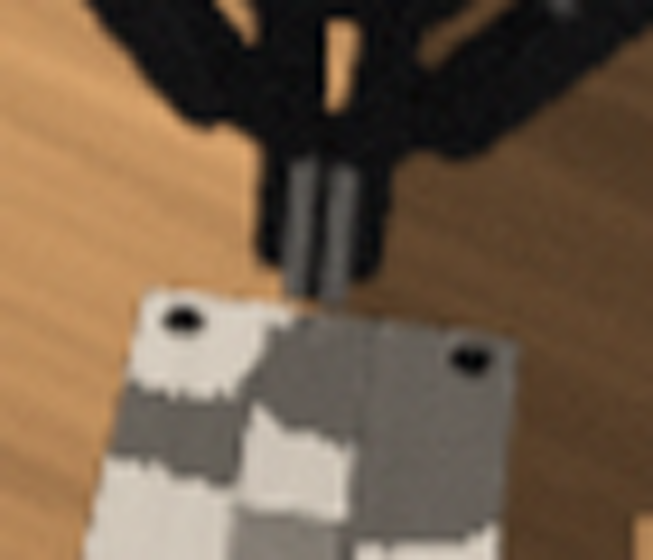

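View pics/tc.png

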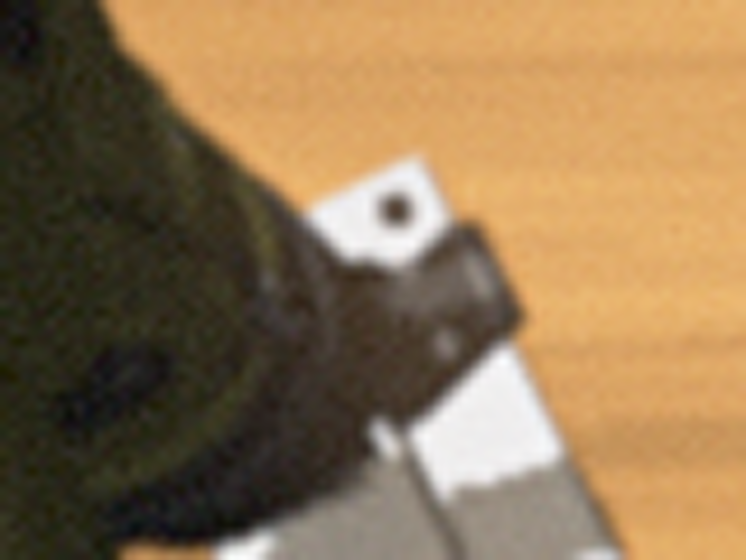

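Run:
```python
from h import *
from scipy.optimize import least_squares
w=grab_frame("wrist");sc=grab_frame("scene")
p=np.mean([observe()["tool_pos"] for _ in range(3)],0);print(p)
ux=np.array([np.cos(.4656),np.sin(.4656),0])
r=least_squares(lambda C:np.r_[px(w,C-11*ux)-[280,248.3],px(sc,C+11*ux)-[343.8,232]],p)
print(r.x,r.fun, "off along x,y,z",(r.x-p)@ux,(r.x-p)@[-ux[1],ux[0],0],(r.x-p)[2])
```

```text
[498.31150025 198.22930789  46.43291991]
[498.58088089 199.81642578  88.50322336] [ 0.23835556 -0.00884098 -0.99661905 -0.11565367] off along x,y,z 0.9532565841541845 1.2972320590410393 42.070303453881706
```

The shut fingertips really lie about 42 mm behind the reported TCP (tip at z≈88 while the report says 46), so the jaws closed above the rib. Nothing was moved. I'm opening, descending in part, and checking again.

Call:
{"api": "carry_out", "payload": {"steps": "0 0 0 0 0 0 1;0 0 0 0 0 0 1;0 0 0 0 0 0 1;0 0 25 0 0 0 1;0 0 20 0 0 0 1"}}

```text
time_s: 7.85
tool_pos: [498.8, 198.4, 1.4]
eef_rot: [-0.232, 0.973, 0.0, 0.0]
wrist_force: [0.2, -0.3, 0.8]
width: 1.003
```

Call:
{"api": "carry_out", "payload": {"steps": "0 0 10 0 0 0 1;0 0 0 0 0 0 1;0 0 0 0 0 0 1"}}

```text
time_s: 8.22
tool_pos: [499.3, 198.6, -7.5]
eef_rot: [-0.232, 0.973, 0.0, 0.001]
wrist_force: [-0.5, 0.3, 0.3]
width: 1.003
```

```bash
python3 st.py
python3 - <<'E'
from h import *
for n in("wrist","scene"):
    f=grab_frame(n);im=f["image"]
    if n=="scene": im=cv2.resize(im[180:290,280:410],None,fx=5,fy=5,interpolation=cv2.INTER_CUBIC)
    cv2.imwrite(f"pics/{n}3.png",im)
E
```

```text
t 8.22 p [499.3 198.6  -7.5] yaw -2.6734 zt [ 0.001  0.    -1.   ] q [ 0.379  0.445 -0.435  0.689 -0.    -0.09 ] F [-0.5  0.3  0.3] T [-0.02 -0.02 -0.03] w 1.003
```

View pics/wrist3.png

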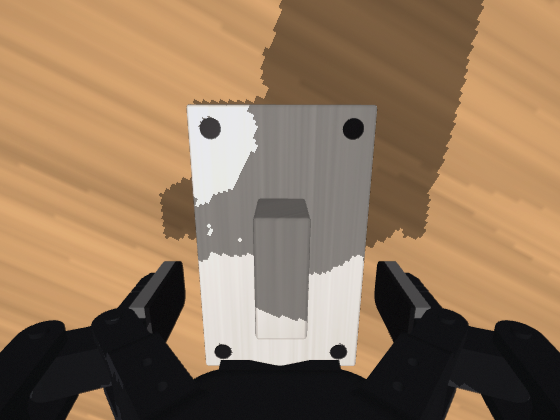

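View pics/scene3.png

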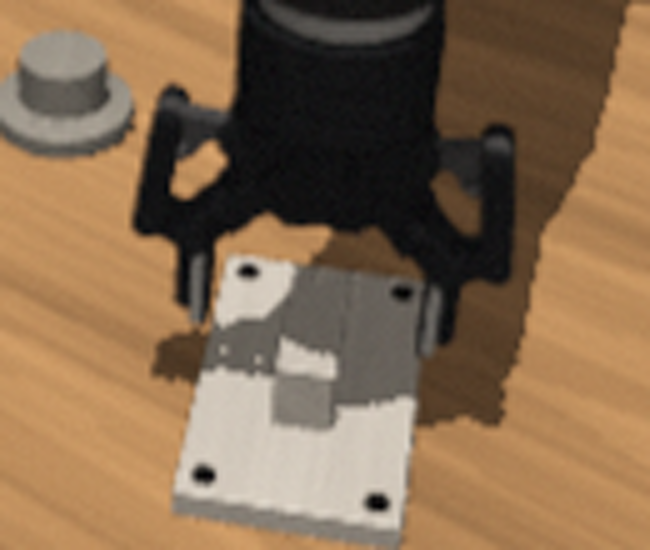

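Now the fingers straddle the rib, centred on it, with the tips still above plate level. 16 mm more, then close.

Call:
{"api": "carry_out", "payload": {"steps": "0 0 10 0 0 0 1;0 0 6 0 0 0 1;0 0 0 0 0 0 1;0 0 0 0 0 0 0.5;0 0 0 0 0 0 0"}}

```text
time_s: 8.95
tool_pos: [498.8, 198.4, -24.1]
eef_rot: [-0.232, 0.973, 0.0, 0.0]
wrist_force: [-0.1, -1.4, -0.7]
width: 0.602
```

Call:
{"api": "carry_out", "payload": {"steps": "0 0 0 0 0 0 0;0 0 0 0 0 0 0;0 0 0 0 0 0 0"}}

```text
time_s: 9.32
tool_pos: [499.2, 199.0, -23.3]
eef_rot: [-0.232, 0.973, 0.0, 0.001]
wrist_force: [-0.6, 0.9, 5.3]
width: 0.269
```

```bash
python3 st.py
```

```text
t 9.32 p [499.2 199.  -23.3] yaw -2.6732 zt [ 0.001  0.001 -1.   ] q [ 0.379  0.465 -0.453  0.651  0.001 -0.09 ] F [-0.6  0.9  5.3] T [ 0.14  0.19 -0.04] w 0.269
```

Gripped on the rib (opening 0.269 ≈ 24 mm). Lifting.

Call:
{"api": "carry_out", "payload": {"steps": "0 0 0 0 0 0 0;0 0 -10 0 0 0 0;0 0 -30 0 0 0 0;0 0 -40 0 0 0 0;0 0 -25 0 0 0 0"}}

```text
time_s: 9.95
tool_pos: [498.5, 198.2, 82.2]
eef_rot: [-0.232, 0.973, -0.0, 0.0]
wrist_force: [0.9, 0.3, -6.0]
width: 0.271
```

Call:
{"api": "carry_out", "payload": {"steps": "0 0 0 0 0 0 0;0 0 0 0 0 0 0"}}

```text
time_s: 10.2
tool_pos: [497.3, 197.8, 79.4]
eef_rot: [-0.232, 0.973, -0.0, -0.001]
wrist_force: [0.0, 0.0, -6.0]
width: 0.266
```

```bash
python3 st.py 501.5 -202 82 2.6999
python3 - <<'E'
from h import *
for n in("wrist","scene"):
    f=grab_frame(n);im=f["image"]
    if n=="scene": im=cv2.resize(im[130:290,250:450],None,fx=3.5,fy=3.5,interpolation=cv2.INTER_CUBIC)
    cv2.imwrite(f"pics/{n}4.png",im)
E
```

```text
t 10.2 p [497.3 197.8  79.4] yaw -2.6734 zt [-0.003 -0.001 -1.   ] q [ 0.379  0.354 -0.316  0.904 -0.    -0.09 ] F [ 0.  0. -6.] T [-0.05  0.05  0.02] w 0.266
shift [ 176.6 -358.7   -2.2] rot [-0.001 -0.003  0.91 ]
```

View pics/wrist4.png

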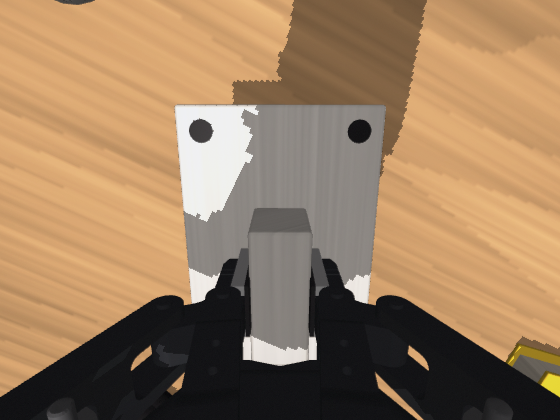

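View pics/scene4.png

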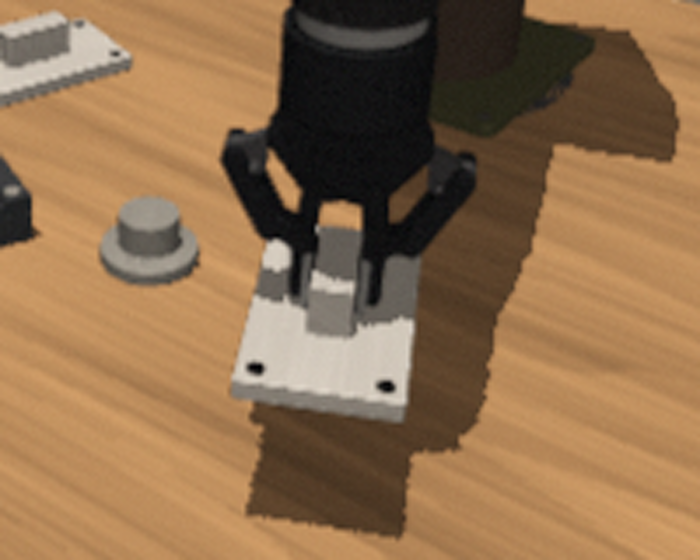

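Call:
{"api": "carry_out", "payload": {"steps": "8 -16 0 0 0 0 0;18 -36 0 0 0 0 0;22 -45 0 0 0 0 0;22 -45 0 0 0 0 0;22 -45 0 0 0 0 0", "force": 100}}

```text
time_s: 10.92
tool_pos: [499.8, -12.5, 80.1]
eef_rot: [-0.232, 0.973, -0.0, -0.001]
wrist_force: [1.4, 0.1, -5.7]
width: 0.261
```

Call:
{"api": "carry_out", "payload": {"steps": "22 -45 0 0 0 0 0;22 -45 0 0 0 0 0;20 -41 0 0 0 0 0;14 -28 0 0 0 0 0;6 -13 0 0 0 0 0"}}

```text
time_s: 11.55
tool_pos: [502.3, -203.7, 80.0]
eef_rot: [-0.231, 0.973, 0.0, -0.001]
wrist_force: [0.5, 0.4, -5.5]
width: 0.26
```

Call:
{"api": "carry_out", "payload": {"steps": "0 0 0 0 0 0.1 0;0 0 0 0 0 0.18 0;0 0 0 0 0 0.18 0;0 0 0 0 0 0.18 0;0 0 0 0 0 0.17 0"}}

```text
time_s: 12.18
tool_pos: [502.6, -200.8, 80.2]
eef_rot: [0.172, 0.985, 0.0, -0.001]
wrist_force: [-0.0, 0.1, -4.9]
width: 0.261
```

Call:
{"api": "carry_out", "payload": {"steps": "0 0 0 0 0 0.1 0;0 0 0 0 0 0 0;0 0 0 0 0 0 0"}}

```text
time_s: 12.55
tool_pos: [503.2, -201.1, 80.5]
eef_rot: [0.218, 0.976, 0.0, -0.0]
wrist_force: [-0.1, -0.4, -5.0]
width: 0.262
```

```bash
python3 st.py 501.5 -202 82 2.6999
python3 - <<'E'
from h import *
for n in("wrist","scene","top"):
    f=grab_frame(n);im=f["image"]
    if n=="scene": im=cv2.resize(im[90:250,130:330],None,fx=3.5,fy=3.5,interpolation=cv2.INTER_CUBIC)
    if n=="top": im=cv2.resize(im[130:290,300:450],None,fx=3.5,fy=3.5,interpolation=cv2.INTER_CUBIC)
    cv2.imwrite(f"pics/{n}5.png",im)
E
```

```text
t 12.55 p [ 503.2 -201.1   80.5] yaw 2.7016 zt [-0.001  0.    -1.   ] q [-0.38   0.362 -0.3    0.91   0.     0.06 ] F [-0.1 -0.4 -5. ] T [ 0.   -0.01  0.03] w 0.262
shift [ 1.1 -1.5 -1.5] rot [-0.    -0.001  0.002]
```

View pics/wrist5.png

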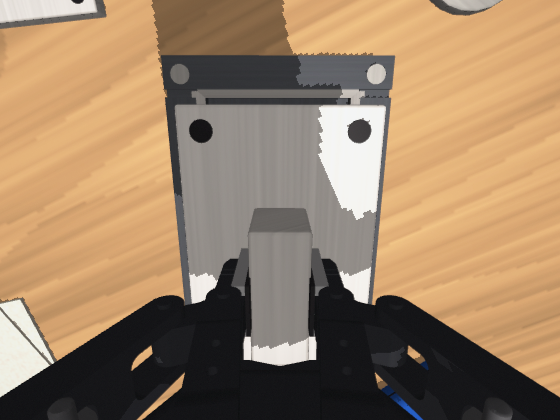

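View pics/scene5.png

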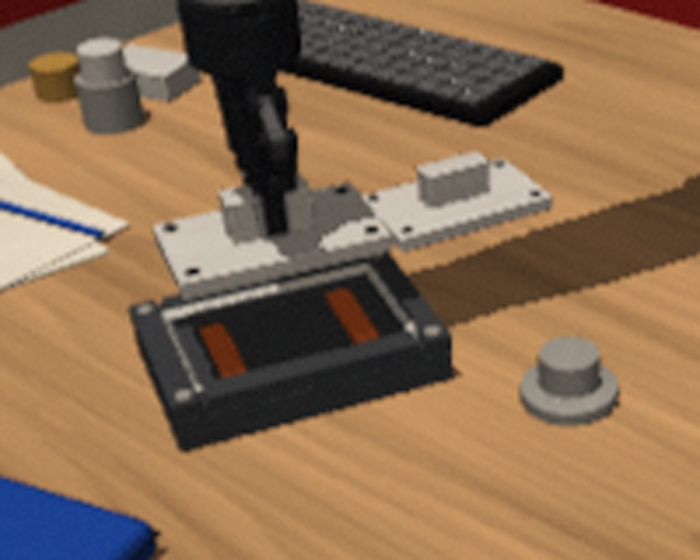

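View pics/top5.png

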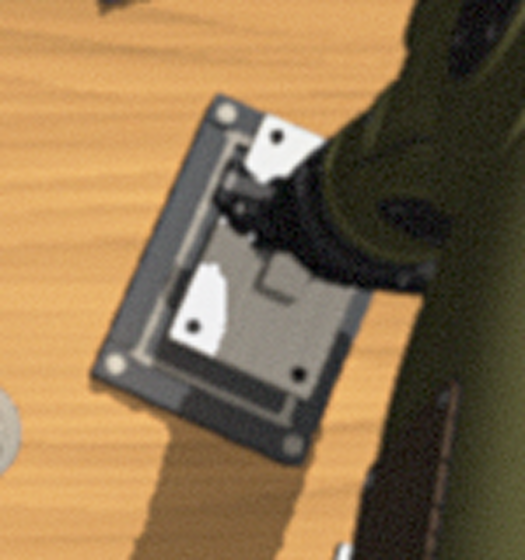

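Run:
```python
from h import *
f=grab_frame("wrist")
im=f["image"]
A,B=(200.5,131),(359.5,131)
from scipy.optimize import brentq
z=brentq(lambda z:np.linalg.norm(ray(f,A,z)-ray(f,B,z))-68,40,180)
a,b=ray(f,A,z),ray(f,B,z);d=(b-a)/68;n=np.array([-d[1],d[0],0])
p=observe()["tool_pos"]; n*=np.sign(n@(p-a))
C=(a+b)/2+64*n;print("plate top z",z,"centre",C,"x-axis yaw",np.arctan2(n[1],n[0]),"tcp",p)
a,b=ray(f,(179.5,74),40),ray(f,(376,73.5),40);d=(b-a);L=np.linalg.norm(d);d/=L;n=np.array([-d[1],d[0],0]);n*=np.sign(n@(p-a))
print("nest",(a+b)/2+92*n,L,"yaw",np.arctan2(n[1],n[0]))
cv2.imwrite("pics/w5c.png",cv2.resize(im[40:150,150:410],None,fx=3,fy=3,interpolation=cv2.INTER_CUBIC))
```

```text
plate top z 118.50862888777436 centre [ 504.51319026 -199.83074142  118.50862889] x-axis yaw -0.4401214064306555 tcp [ 503.47811277 -201.36448774   80.74683635]
nest [ 502.06845764 -199.93359054   40.        ] 124.29118106412756 yaw -0.43780745280102373
```

View pics/w5c.png

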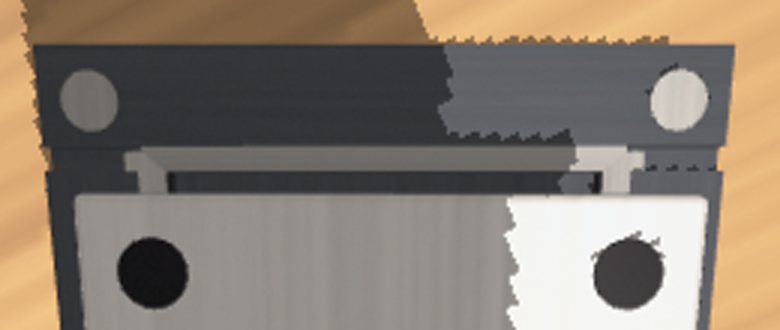

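Call:
{"api": "carry_out", "payload": {"steps": "2 -1 10 0 0 0 0;0 0 20 0 0 0 0;0 0 15 0 0 0 0;0 0 5 0 0 0 0;0 0 0 0 0 0 0"}}

```text
time_s: 13.38
tool_pos: [501.0, -201.4, 30.4]
eef_rot: [0.219, 0.976, 0.0, -0.0]
wrist_force: [-0.1, -0.4, -5.5]
width: 0.264
```

Call:
{"api": "carry_out", "payload": {"steps": "0 0 0 0 0 0 0;0 0 0 0 0 0 0"}}

```text
time_s: 13.62
tool_pos: [502.0, -201.7, 31.5]
eef_rot: [0.219, 0.976, -0.0, 0.001]
wrist_force: [0.1, 0.6, -5.8]
width: 0.265
```

```bash
python3 st.py
python3 - <<'E'
from h import *
f=grab_frame("wrist")
cv2.imwrite("pics/w6.png",f["image"])
cv2.imwrite("pics/w6c.png",cv2.resize(f["image"][60:160,150:410],None,fx=3,fy=3,interpolation=cv2.INTER_CUBIC))
f=grab_frame("scene")
cv2.imwrite("pics/s6.png",cv2.resize(f["image"][110:230,140:290],None,fx=5,fy=5,interpolation=cv2.INTER_CUBIC))
E
```

```text
t 13.62 p [ 502.  -201.7   31.5] yaw 2.6998 zt [ 0.001 -0.001 -1.   ] q [-0.382  0.406 -0.376  0.787  0.     0.06 ] F [ 0.1  0.6 -5.8] T [-0.01  0.02  0.01] w 0.265
```

View pics/w6c.png

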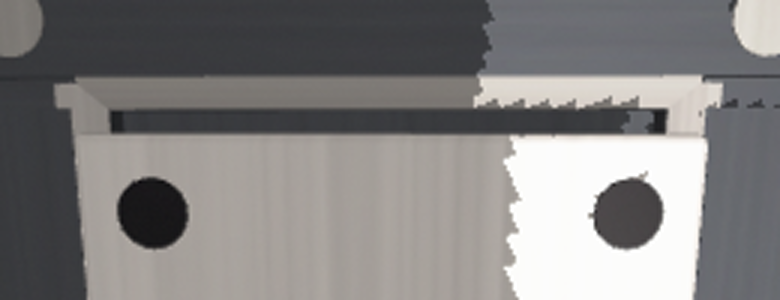

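View pics/s6.png

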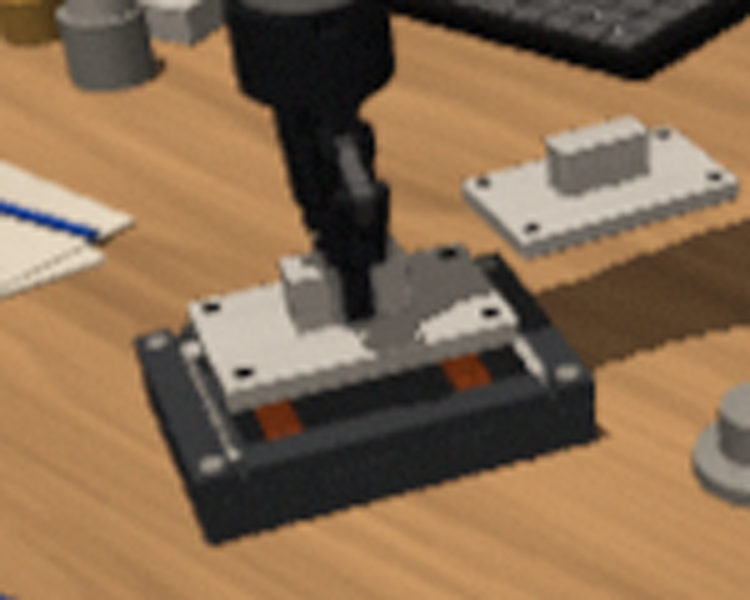

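Run:
```python
from h import *
f=grab_frame("wrist");p=observe()["tool_pos"]
def u(x,y): return ((x+.5)/3-.5+150,(y+.5)/3-.5+60)
zt=69.3
A,B=ray(f,u(153,213),zt),ray(f,u(628,213),zt);print(np.linalg.norm(A-B))
n=np.array([np.cos(-.441),np.sin(-.441),0]);m=np.array([-n[1],n[0],0])
C=(A+B)/2+64*n;D=(ray(f,u(57,84),40)+ray(f,u(722,84),40))/2
E_=ray(f,u(390,76.5),40); I1=ray(f,u(390,108),35)
print("plate",C@n,C@m,"nest lat",D@m,"nest x from leadin",E_@n+83,"inner",I1@n+78,"edge plate",ray(f,u(392,135),zt)@n+75)
print(np.array([501.8,-201.5,0])@n,np.array([501.8,-201.5,0])@m,p)
```

```text
67.55344615775158
plate 539.9289654136327 33.550227006261906 nest lat 33.400359887017885 nest x from leadin 538.8728856016814 inner 538.6359653127652 edge plate 540.3334365976837
539.7994879408125 31.968778813658275 [ 501.63318214 -201.62110202   31.17795623]
```

Call:
{"api": "carry_out", "payload": {"steps": "1 0 8 0 0 0 0;0 0 6 0 0 0 0;0 0 3 0 0 0 0;0 0 2 0 0 0 0;0 0 0 0 0 0 0"}}

```text
time_s: 14.4
tool_pos: [500.4, -201.1, 11.6]
eef_rot: [0.219, 0.976, 0.0, -0.0]
wrist_force: [-0.2, -0.1, -5.4]
width: 0.265
```

Call:
{"api": "carry_out", "payload": {"steps": "0 0 2 0 0 0 0;0 0 2 0 0 0 0;0 0 0 0 0 0 0"}}

```text
time_s: 14.78
tool_pos: [500.9, -201.3, 8.3]
eef_rot: [0.219, 0.976, -0.0, 0.001]
wrist_force: [0.5, -0.2, 0.6]
width: 0.263
```

```bash
python3 st.py
```

```text
t 14.78 p [ 500.9 -201.3    8.3] yaw 2.6997 zt [ 0.001 -0.    -1.   ] q [-0.382  0.43  -0.409  0.73   0.     0.06 ] F [ 0.5 -0.2  0.6] T [ 0.08  0.33 -0.05] w 0.263
```

Call:
{"api": "carry_out", "payload": {"steps": "0 0 1.5 0 0 0 0;0 0 1.5 0 0 0 0;0 0 0 0 0 0 0"}}

```text
time_s: 15.15
tool_pos: [500.9, -201.2, 5.6]
eef_rot: [0.219, 0.976, -0.0, 0.001]
wrist_force: [-1.8, 0.3, 4.3]
width: 0.265
```

```bash
python3 st.py;python3 - <<'E'
from h import *
f=grab_frame("wrist")
cv2.imwrite("pics/w7.png",f["image"])
E
```

```text
t 15.15 p [ 500.9 -201.2    5.6] yaw 2.6998 zt [ 0.001 -0.    -1.   ] q [-0.382  0.433 -0.413  0.724  0.     0.06 ] F [-1.8  0.3  4.3] T [0.19 0.38 0.01] w 0.265
```

View pics/w7.png

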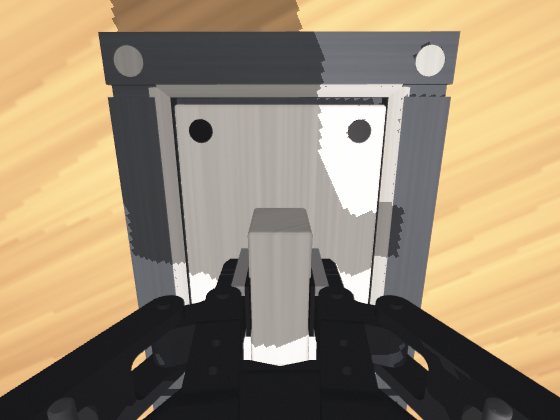

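The plate is inside the recess with even gaps: left edge at column 175, right at 386, and the recess walls just outside. Pressing on.

Call:
{"api": "carry_out", "payload": {"steps": "0 0 1.5 0 0 0 0;0 0 1.5 0 0 0 0;0 0 0 0 0 0 0"}}

```text
time_s: 15.58
tool_pos: [500.9, -201.2, 2.8]
eef_rot: [0.219, 0.976, -0.0, 0.001]
wrist_force: [-2.7, 0.5, 6.4]
width: 0.268
```

Call:
{"api": "carry_out", "payload": {"steps": "0 0 1.5 0 0 0 0;0 0 1.5 0 0 0 0;0 0 0 0 0 0 0"}}

```text
time_s: 15.95
tool_pos: [501.0, -201.2, 2.7]
eef_rot: [0.219, 0.976, -0.0, 0.001]
wrist_force: [-8.1, 3.5, 28.5]
width: 0.264
```

```bash
python3 st.py
```

```text
t 15.95 p [ 501.  -201.2    2.7] yaw 2.6998 zt [ 0.003 -0.001 -1.   ] q [-0.382  0.436 -0.418  0.715  0.     0.06 ] F [-8.1  3.5 28.5] T [0.72 1.79 0.02] w 0.264
```

Call:
{"api": "carry_out", "payload": {"steps": "0 0 1 0 0 0 0;0 0 1 0 0 0 0;0 0 0 0 0 0 0;0 0 0 0 0 0 0", "force": 120}}

```text
time_s: 16.45
tool_pos: [501.0, -201.3, 2.7]
eef_rot: [0.219, 0.976, -0.0, 0.002]
wrist_force: [-13.0, 5.4, 43.7]
width: 0.265
```

```bash
python3 st.py;python3 - <<'E'
from h import *
f=grab_frame("wrist")
cv2.imwrite("pics/w8.png",f["image"])
f=grab_frame("scene")
cv2.imwrite("pics/s8.png",cv2.resize(f["image"][110:230,140:290],None,fx=5,fy=5,interpolation=cv2.INTER_CUBIC))
E
```

```text
t 16.45 p [ 501.  -201.3    2.7] yaw 2.6997 zt [ 0.003 -0.001 -1.   ] q [-0.382  0.435 -0.419  0.713 -0.     0.06 ] F [-13.    5.4  43.7] T [ 1.07  2.75 -0.04] w 0.265
```

View pics/w8.png

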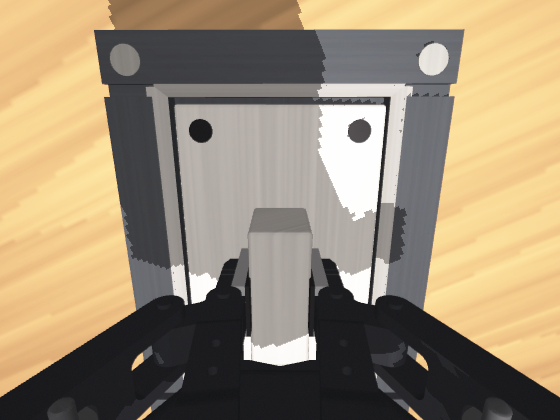

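View pics/s8.png

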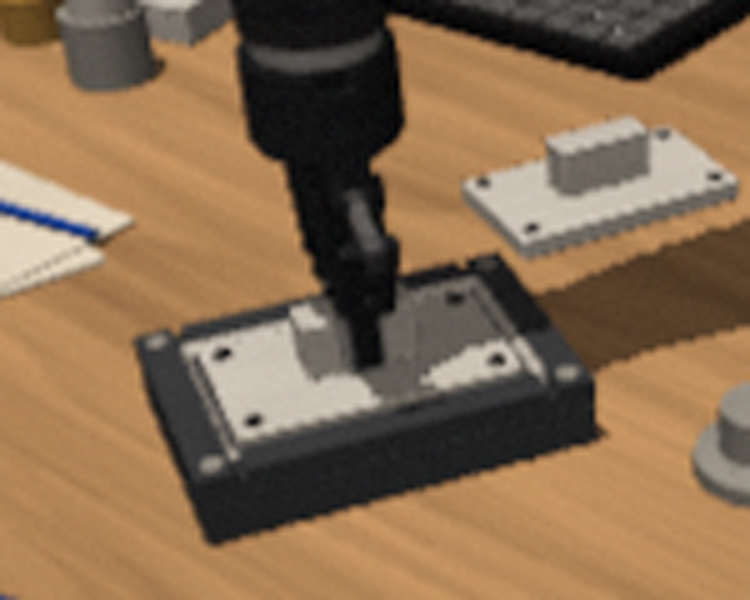

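Call:
{"api": "carry_out", "payload": {"steps": "0 0 -2 0 0 0 0;0 0 -2 0 0 0 0;0 0 -1 0 0 0 0;0 0 0 0 0 0 0"}}

```text
time_s: 17.05
tool_pos: [501.1, -201.3, 2.8]
eef_rot: [0.219, 0.976, -0.0, 0.001]
wrist_force: [-2.3, 1.2, 9.8]
width: 0.261
```

```bash
python3 st.py
```

```text
t 17.05 p [ 501.1 -201.3    2.8] yaw 2.6998 zt [ 0.001 -0.001 -1.   ] q [-0.382  0.436 -0.416  0.717 -0.     0.06 ] F [-2.3  1.2  9.8] T [0.19 0.53 0.01] w 0.261
```

Call:
{"api": "carry_out", "payload": {"steps": "0 0 -0.5 0 0 0 0.3;0 0 0 0 0 0 0.6;0 0 0 0 0 0 1;0 0 0 0 0 0 1;0 0 0 0 0 0 1"}}

```text
time_s: 17.68
tool_pos: [500.4, -201.0, 2.2]
eef_rot: [0.219, 0.976, 0.0, -0.0]
wrist_force: [-0.8, -0.7, 0.8]
width: 0.999
```

Call:
{"api": "carry_out", "payload": {"steps": "0 0 -20 0 0 0 1;0 0 -40 0 0 0 1;0 0 -40 0 0 0 1;0 0 -20 0 0 0 1;0 0 0 0 0 0 1"}}

```text
time_s: 18.3
tool_pos: [501.9, -201.7, 124.0]
eef_rot: [0.219, 0.976, -0.0, 0.002]
wrist_force: [-0.7, 0.1, -0.7]
width: 1.004
```

```bash
python3 st.py;python3 - <<'E'
from h import *
f=grab_frame("wrist")
cv2.imwrite("pics/w9.png",f["image"])
f=grab_frame("scene")
cv2.imwrite("pics/s9.png",cv2.resize(f["image"][110:230,140:290],None,fx=5,fy=5,interpolation=cv2.INTER_CUBIC))
E
```

```text
t 18.3 p [ 501.9 -201.7  124. ] yaw 2.6998 zt [ 0.004 -0.002 -1.   ] q [-0.382  0.322 -0.237  1.007 -0.     0.06 ] F [-0.7  0.1 -0.7] T [ 0.04  0.03 -0.04] w 1.004
```

View pics/w9.png

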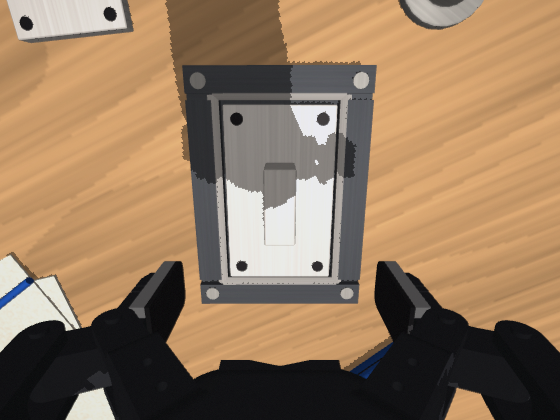

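View pics/s9.png

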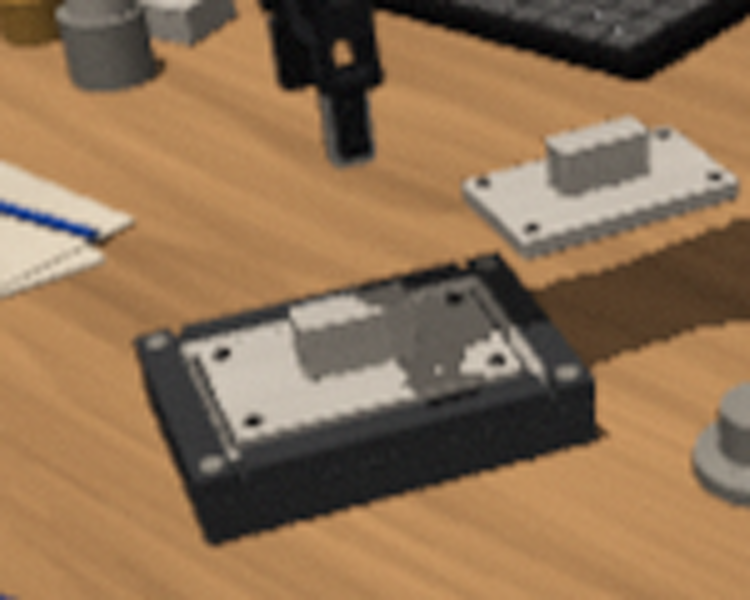

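The wrist view shows the plate framed evenly by the recess, and the scene view shows it flush. To be sure, I'll press each end over its lifter with shut fingers and watch force and height.

Call:
{"api": "carry_out", "payload": {"steps": "30 0 0 0 0 0 0;25 0 0 0 0 0 0;0 0 30 0 0 0 0;0 0 40 0 0 0 0;0 0 25 0 0 0 0"}}

```text
time_s: 19.02
tool_pos: [448.1, -176.5, 24.2]
eef_rot: [0.219, 0.976, 0.0, -0.002]
wrist_force: [-0.2, -0.1, -0.4]
width: 0.001
```

Call:
{"api": "carry_out", "payload": {"steps": "0 0 10 0 0 0 0;0 0 5 0 0 0 0;0 0 0 0 0 0 0"}}

```text
time_s: 19.4
tool_pos: [451.0, -177.7, 12.5]
eef_rot: [0.219, 0.976, -0.0, 0.0]
wrist_force: [1.2, 0.1, 0.4]
width: -0.0
```

```bash
python3 st.py;python3 - <<'E'
from h import *
f=grab_frame("wrist")
cv2.imwrite("pics/w10.png",f["image"])
f=grab_frame("scene")
cv2.imwrite("pics/s10.png",cv2.resize(f["image"][90:230,140:290],None,fx=4,fy=4,interpolation=cv2.INTER_CUBIC))
E
```

```text
t 19.4 p [ 451.  -177.7   12.5] yaw 2.6998 zt [ 0. -0. -1.] q [-0.375  0.348 -0.537  0.686  0.     0.067] F [1.2 0.1 0.4] T [ 0.   -0.02  0.05] w -0.0
```

View pics/w10.png

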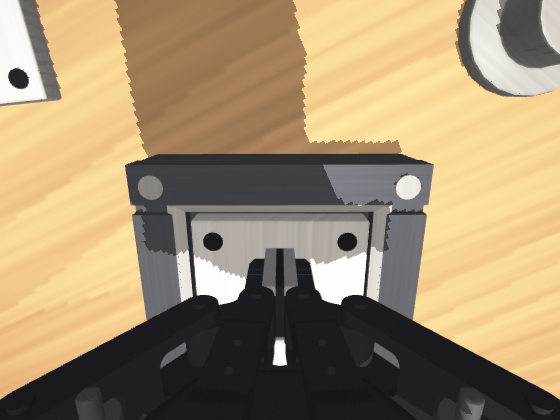

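View pics/s10.png

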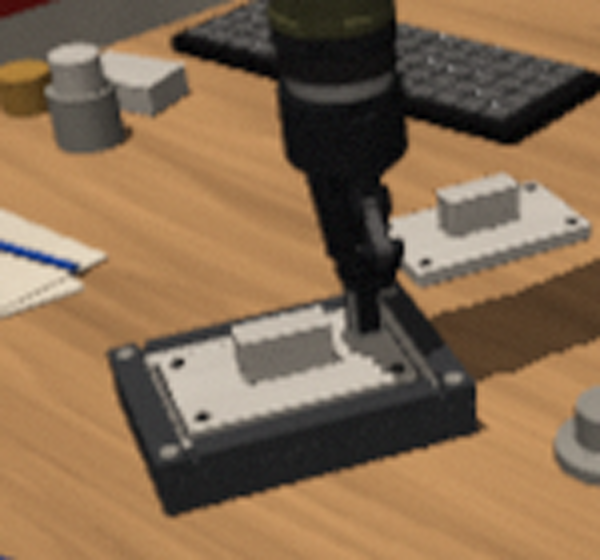

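Fingers are above the near end, clear of the rib. Pressing gently.

Call:
{"api": "carry_out", "payload": {"steps": "0 0 5 0 0 0 0;0 0 3 0 0 0 0;0 0 2 0 0 0 0;0 0 0 0 0 0 0"}}

```text
time_s: 20.0
tool_pos: [450.7, -177.5, 2.6]
eef_rot: [0.219, 0.976, -0.0, 0.0]
wrist_force: [-1.4, 1.2, 3.5]
width: 0.002
```

Call:
{"api": "carry_out", "payload": {"steps": "0 0 2 0 0 0 0;0 0 0 0 0 0 0"}}

```text
time_s: 20.25
tool_pos: [450.7, -177.5, 2.5]
eef_rot: [0.219, 0.976, -0.0, 0.0]
wrist_force: [-6.1, 2.7, 20.7]
width: 0.003
```

Call:
{"api": "carry_out", "payload": {"steps": "0 0 2 0 0 0 0;0 0 0 0 0 0 0"}}

```text
time_s: 20.5
tool_pos: [450.8, -177.5, 2.4]
eef_rot: [0.219, 0.976, -0.0, 0.001]
wrist_force: [-9.9, 4.1, 39.1]
width: -0.001
```

Call:
{"api": "carry_out", "payload": {"steps": "0 0 -6 0 0 0 0;0 0 -30 0 0 0 0;0 0 -30 0 0 0 0;-20 0 0 0 0 0 0;-45 0 0 0 0 0 0"}}

```text
time_s: 21.12
tool_pos: [508.6, -204.9, 64.6]
eef_rot: [0.219, 0.976, 0.0, -0.001]
wrist_force: [1.4, -0.2, -0.0]
width: -0.003
```

Call:
{"api": "carry_out", "payload": {"steps": "-40 0 0 0 0 0 0;-5 0 0 0 0 0 0;0 0 20 0 0 0 0;0 0 25 0 0 0 0;0 0 5 0 0 0 0"}}

```text
time_s: 21.75
tool_pos: [547.4, -223.4, 12.3]
eef_rot: [0.219, 0.976, 0.0, -0.003]
wrist_force: [0.5, -0.1, -0.1]
width: 0.004
```

```bash
python3 st.py;python3 - <<'E'
from h import *
f=grab_frame("scene")
cv2.imwrite("pics/s11.png",cv2.resize(f["image"][90:230,140:290],None,fx=4,fy=4,interpolation=cv2.INTER_CUBIC))
E
```

```text
t 21.75 p [ 547.4 -223.4   12.3] yaw 2.6998 zt [-0.005  0.002 -1.   ] q [-0.388  0.504 -0.263  0.81   0.     0.054] F [ 0.5 -0.1 -0.1] T [-0.02  0.02  0.03] w 0.004
```

View pics/s11.png

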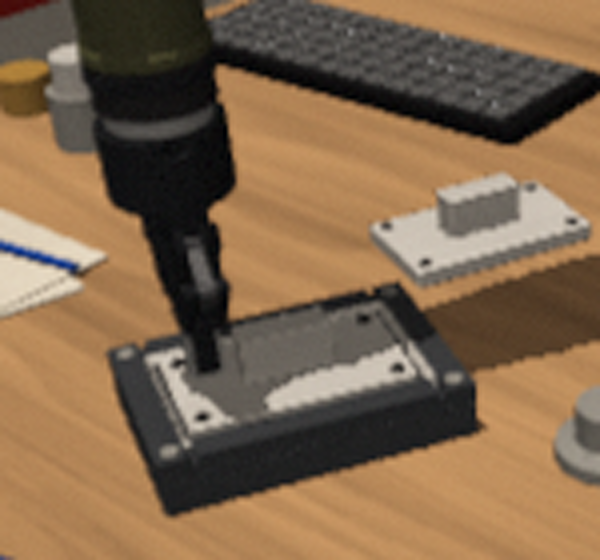

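The fingers are above the far end, clear of the rib. Pressing.

Call:
{"api": "carry_out", "payload": {"steps": "0 0 4 0 0 0 0;0 0 3 0 0 0 0;0 0 2 0 0 0 0;0 0 0 0 0 0 0"}}

```text
time_s: 22.3
tool_pos: [550.2, -224.6, 5.4]
eef_rot: [0.219, 0.976, 0.0, 0.0]
wrist_force: [0.1, -0.2, -0.3]
width: 0.001
```

Call:
{"api": "carry_out", "payload": {"steps": "0 0 2 0 0 0 0;0 0 0 0 0 0 0"}}

```text
time_s: 22.55
tool_pos: [550.0, -224.5, 3.2]
eef_rot: [0.219, 0.976, 0.0, -0.0]
wrist_force: [0.1, 0.0, -0.4]
width: 0.004
```

Call:
{"api": "carry_out", "payload": {"steps": "0 0 2 0 0 0 0;0 0 0 0 0 0 0"}}

```text
time_s: 22.8
tool_pos: [550.4, -224.6, 2.6]
eef_rot: [0.219, 0.976, -0.0, 0.0]
wrist_force: [-2.6, 1.4, 7.9]
width: 0.001
```

Call:
{"api": "carry_out", "payload": {"steps": "0 0 2 0 0 0 0;0 0 1 0 0 0 0;0 0 0 0 0 0 0"}}

```text
time_s: 23.18
tool_pos: [550.5, -224.7, 2.5]
eef_rot: [0.219, 0.976, -0.0, 0.001]
wrist_force: [-8.0, 3.7, 25.4]
width: 0.001
```

Call:
{"api": "carry_out", "payload": {"steps": "0 0 -6 0 0 0 0;0 0 -30 0 0 0 0;0 0 -40 0 0 0 0;0 0 -40 0 0 0 0;0 0 0 0 0 0 0"}}

```text
time_s: 23.8
tool_pos: [553.0, -225.7, 117.8]
eef_rot: [0.219, 0.976, -0.001, 0.004]
wrist_force: [-0.4, -0.8, -0.1]
width: 0.001
```

Call:
{"api": "carry_out", "payload": {"steps": "50 0 0 0 0 0 0;50 0 0 0 0 0 0;50 0 0 0 0 0 0;0 0 0 0 0 0 0;0 0 0 0 0 0 0"}}

```text
time_s: 24.42
tool_pos: [415.0, -160.6, 113.9]
eef_rot: [0.219, 0.976, -0.0, 0.0]
wrist_force: [0.7, 0.9, 0.3]
width: 0.005
```

```bash
python3 st.py;python3 - <<'E'
from h import *
for n in("scene","top"):
    f=grab_frame(n);im=f["image"]; cv2.imwrite(f"pics/{n}12full.png",im)
    x,y=(140,110) if n=="scene" else (320,150)
    cv2.imwrite(f"pics/{n}12.png",cv2.resize(im[y:y+120,x:x+150],None,fx=5,fy=5,interpolation=cv2.INTER_CUBIC))
E
```

```text
t 24.43 p [ 415.  -160.6  113.9] yaw 2.6998 zt [ 0.001 -0.    -1.   ] q [-0.369  0.177 -0.468  0.925 -0.     0.073] F [0.7 0.9 0.3] T [-0.06  0.   -0.01] w 0.005
```

View pics/scene12full.png

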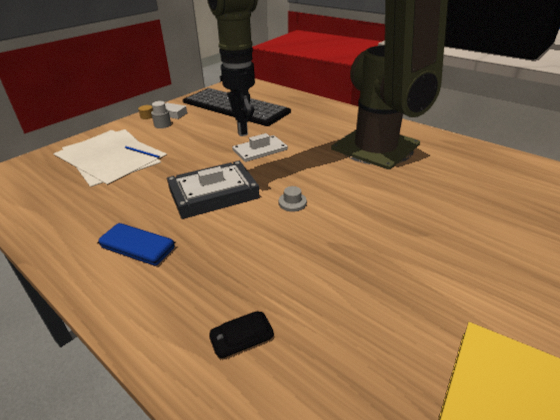

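View pics/top12.png

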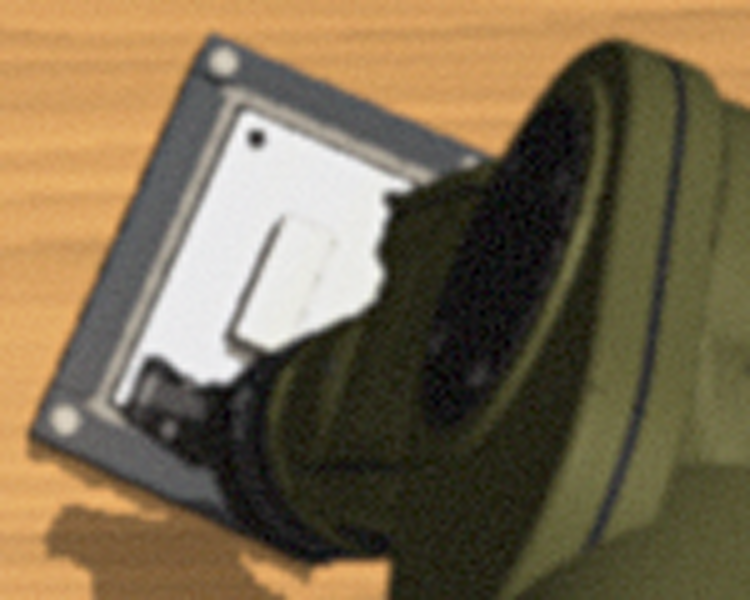

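View pics/scene12.png

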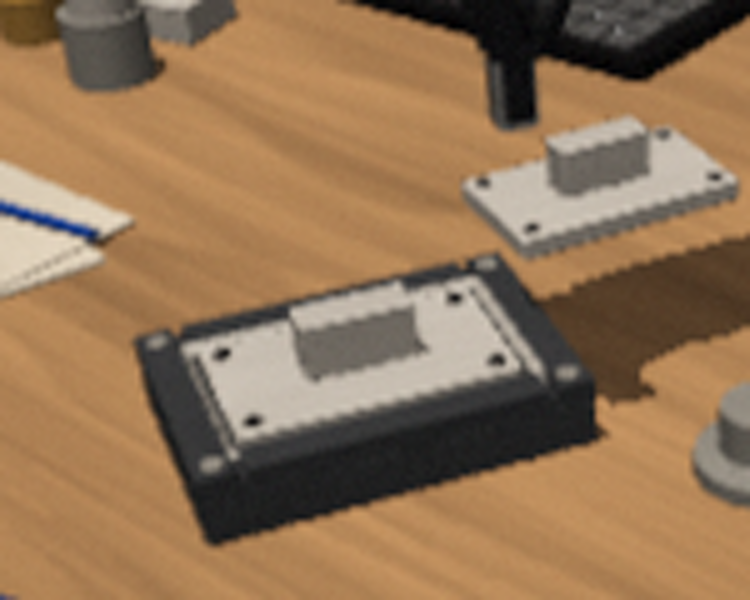

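The scene view shows the plate flush in the nest and the robot clear. The mouse (242,334), case (137,243) and flange (292,199) are where they were at the start. One numeric check, then hand in.

Run:
```python
from h import *
f=grab_frame("scene")
u=lambda x,y:((x+.5)/5-.5+140,(y+.5)/5-.5+110)
P=[u(221,353),u(253,420),u(497,359),u(455,298)];N=[u(155,342),u(211,464),u(568,372),u(486,264)]
for n,Q in(("plate",P),("nest",N)):
    W=np.array([ray(f,q,40) for q in Q]);print(n,W.mean(0).round(1),[np.linalg.norm(W[i]-W[(i+1)%4]).round(1) for i in range(4)])
print(sign_off())
```

```text
plate [ 498.4 -202.2   40. ] [np.float64(69.0), np.float64(128.7), np.float64(68.3), np.float64(128.7)]
nest [ 498.8 -201.7   40. ] [np.float64(123.6), np.float64(185.1), np.float64(123.6), np.float64(185.4)]
the job is handed in; nothing more can be done
None
```

I laid the left-hand plate in the nest rib up, pressed it home while still gripping it, let go, and handed the job in at about 24.5 s of the 48 s. `sign_off()` gives no verdict, so what follows rests on my own checks.

- **Seating:** After letting go I pressed each end with shut fingers. The near end stopped solid at a reported z of about 2.4 mm under 39 N, and the far end at about 2.5 mm under 25 N. That agrees with the 2.7 mm reached when I first pressed it home, so the plate is level.
- **Position:** In the last scene image the plate centre is within about 1 mm of the nest centre. The four spots measure close to their true spacing when taken at the flush height.
- **Bystanders:** By eye, the mouse, case and flange stand where they did at the start. The robot was clear of everything when I handed in.

**What disagreed:** The reported TCP lies about 38–42 mm beyond the real tips of the shut fingers. Because of this my first grasp closed above the rib. It touched nothing, and I measured the offset from two cameras and corrected for it before gripping again.

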